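Load the coupler that fits and hold the spring stage out at its mark

ROBOT

A 6-joint arm with a two-finger parallel gripper is mounted at the origin on a cart in front of the work surface, level with it; the furniture and walls round the work are solid. World frame = base frame: x ahead of the robot, y to its left, z up, the work surface at z = 0. Lengths are in mm, angles in rad, forces in N, time in s.
With the tool pointing down it reaches from about 350 to 875 mm from the base axis. Payload 15.5 kg.
Tool frame: the origin (TCP) lies where the fingers leave the gripper's body, on its centre line; the fingertips stand 73 mm ahead of it and the grasp point (between the pads) lies grip_depth ahead of it (grip_depth is the distance from the TCP to the grasp point, in mm); z points along the fingers, y is the line along which they close (so a half turn about z gives the same grasp; the last joint's range is limited). The gripper opens to 85 mm and grips with 20 to 120 N. Pads are 22 mm wide; open, the fingers measure 114 mm over their backs; the gripper's body (76 mm by 85 mm) begins 54 mm behind the grasp point. The pads swing forward as they close: fully open they stand 13 mm farther back than shut.
Start: joints at [1.006, 0.494, 1.345, -0, 1.302, -0.096], TCP at [282.381, 557.573, 303.877] pointing down, gripper open.
Joint ranges: [-2.91, 2.91], [-0.82, 2.16], [0.22, 2.67], [-1.22, 4.37], [0.12, 2.79], [-3.08, 3.08]. Speed limits (rad/s): [1.89, 1.89, 2.57, 3.01, 3.01, 3.01].

INTERFACE

Orientations are given as a rotation vector (axis times angle).
In Python, from plant import * gives the robot as it stands.
- The arm moves only by the shell command python3 -m handwheel 'ROWS' [FORCE]. ROWS is JSON, a list of rows, each a list of 5 numbers: the shift along the tool's x, y, z in m, then the turn about the tool's z in rad, then the finger opening in m, from 0 to 0.0854. A call has 1 to 12 rows; each row shifts and turns the commanded pose from where the row before left it, along the tool's axes as they then stand; what a row does not reach is not made up. A row lasts 1/8 s, in which the tool goes at most 62.5 mm and 10.7 degrees, less where a joint would pass 70% of its speed; a pose out of reach is approached as far as the arm can. A call is refused whole if a number of a shift passes 0.0625 or a number of a turn 0.188, either way. A call with a gripper value outside its range is refused whole. The fingers move at their own pace and stop on an object; FORCE is the grip in N (left out, the last holds). Time passes only in rows, so rows that do not move let the fingers close. It gives the time, the measured TCP pose, the force, the opening and the grip force at its end, in the units of the state.
- state(): the state, without advancing time (a new reading comes with each control period).
- grab_frame(name): name is "scene" or "top" or "wrist"; returns the picture (420x560x3 uint8, red, green, blue); there is no depth.
- calibration(name): a dict with "fx", "fy", "cx", "cy" (pixels), "rvec" (rotation vector, rad) and "tvec" (3), from world to camera coordinates, as OpenCV has them. Camera axes: x right, y down, z forward; pixel columns grow to the right and rows downward; lengths in mm; the calibration is good to about 2 mm. A picture is of the moment at which its call begins: read the wrist's pose just before it. calibration takes no time and is no camera call; for the wrist camera it gives the pose at the moment of the call.
- job_done(): hands the job in; it is judged then, once.
Trained networks look in the newest picture that a camera, given by its name, has taken for a name from the list of things; names that differ only in an ending like _2 or _b are one class to them, and where a whole thing is asked for, a point or a joint stands for the part that bears it (a point fixed in the world has none). Each returns a list of dicts, best first, with "confidence" (0 to 1); they miss things now and then, are a little off and sometimes report something else, mostly with a low value. They report only what shows in the picture. A call takes as long as a camera call. They do not tell look-alikes from the thing itself.
- find_in(camera, query): "location" ([column, row] as shares, 0 to 1, of the picture: columns of its width, rows of its height, amid what is visible of it).
- silhouettes(camera, query): "pixels" (420x560 bool, what is visible of it) and "location" ([column, row] as shares, 0 to 1, of the picture: columns of its width, rows of its height, amid what is visible of it).
The state is a dict: "t": time; "joint_positions": joint angles; "dq": joint speeds; "effort": joint torques, N m; "tcp_pos": TCP position; "ee_rot": TCP orientation; "wrist_force": force on the tool from outside, world axes, zero at the start; "moment": the same for the moment, N m; "opening": finger opening in mm; "gripper_force": force on a finger pad.
Only numpy, scipy, OpenCV 4.12 (cv2) and the standard library are available. Lean on these libraries where they do the work, as an engineer would, in place of code of your own. Each camera call takes 0.05 s, during which the arm holds its last target. There are 200 camera calls.

TASK

Of the three metal couplers, find the one that fits the upright post of the spring-return stage (it slides right down with hardly any play; one will not go on, one is far too loose), seat it fully down on the post and let go of it, leaving the other two standing on the worktop. Then pull the stage out by its crossbar until its pointer lies in the gap of the white mark clip, and finish while still holding it there against the spring: do not let go. Do not knock over the two dropper bottles.

Things in the scene. Friction and masses are not known exactly. Their poses are not given: they have to be found in the camera images.
- jig: fixed base of the spring-return stage: grey plate 300 x 140 x 12 mm lying on the worktop; origin on the worktop straight below the post's axis when the slide is home; the plate reaches from x = -190 to +110 mm and y = -70 to +70 mm; z is up; the slide is pulled out along the base's own -x (roughly towards the robot); a monitor stands behind it, a mouse (38 mm high) on a pad to its right
- carriage (a joint): travel of the sliding carriage in m: 0 home, grows as it is pulled out along the base's -x, stop at 0.065. A spring pulls it home with about 3.6 N at 0 and 120 N/m more (about 9 N at 0.045); it snaps home when let go
- pull_bar (a point): middle of the steel crossbar to pull, on the carriage at the robot's end: round, 14 mm thick, 76 mm long along the base's y, on two posts of 10 mm at y = -32 and +32 mm; the point lies 85 mm above the worktop, 100 mm from the post's axis, 61 mm free beneath it; axes as the base's
- post_seat (a point): point on the axis of the upright post, 44 mm above the worktop: the centre of a coupler that is fully seated there. The post stands on the carriage's top (24 mm above the worktop) and moves with it; it is 14 mm thick, top at 74 mm above the worktop, its last 10 mm tapering to 6 mm
- pointer (a point): tip of the dark pointer, 3.5 mm wide, on the carriage's +y side, 28 mm above the worktop; moves with the carriage along the base's x
- mark (a point): middle of the gap of the white mark clip, whose two blocks (12 x 16 mm, 20 mm high) stand 10 mm apart along the base's x; the clip is fixed on the base beside the pointer's path, somewhere 35 to 52 mm (along the base's -x) from the pointer when the slide is home; axes as the base's
- coupler_a_mid (a point): centre of a loose aluminium coupler (plain tube standing upright, 36 mm outside, 40 mm high) with a 10 mm bore: does not go on the post; about 80 g
- coupler_b_mid (a point): centre of a loose aluminium coupler (plain tube standing upright, 36 mm outside, 40 mm high) with a 16.6 mm bore: the one that fits the 14 mm post; about 80 g
- coupler_c_mid (a point): centre of a loose aluminium coupler (plain tube standing upright, 36 mm outside, 40 mm high) with a 24 mm bore: far too loose on the post; about 80 g
- bottle_pink: dropper bottle with pink contents standing on the worktop, 31 mm wide, 84 mm high; origin under its centre; must not be knocked over. Right of it a fixed stereo microscope, 0.5 m high, takes up about x > 0.40, y < -0.25 m: swing the arm past it drawn in close to the robot
- bottle_blue: dropper bottle with blue contents standing on the worktop, 31 mm wide, 84 mm high; origin under its centre; must not be knocked over
Things that resemble listed ones, but are neither listed nor needed, are in the scene too. What is shaped like the part that bears coupler_b_mid but turquoise is not meant. Leave any red look-alike of the part that bears coupler_c_mid alone.

How it is judged (in metres and radians):
On the way:
1. the coupler that fits is seated fully on the post and let go, the slide still home (distance between coupler_b_mid and post_seat below 0.005 m and contact force between the fingers and coupler_b below 0.1 N and value of joint carriage below 0.02 m), for 0.2 s.
At the end, for the whole second after the job is handed in: The fitting coupler is seated on the post (within 5 mm); fingers (over 3 N, grasp point within 50 mm of the crossbar's middle) hold the slide still with the pointer within 5 mm of the middle of the gap; the other couplers stand upright on the worktop (x of pointer in the frame of mark between -0.005 and 0.005 m and contact force between the fingers and carriage above 3 N and distance between the grasp point and pull_bar below 0.05 m and velocity of joint carriage between -0.01 and 0.01 m/s and distance between coupler_b_mid and post_seat below 0.005 m and height (world z) of coupler_a_mid between 0.01 and 0.026 m and angle between each of coupler_a_mid, coupler_c_mid's own z axis and vertical below 0.2 rad and height (world z) of coupler_c_mid between 0.01 and 0.026 m); the arm keeps its last pose, push and grip.
It fails at once if a dropper bottle is knocked over (angle between any of bottle_pink, bottle_blue's own z axis and vertical above 0.6 rad).
It also fails if it takes over 54 s, if anything falls off the work surface, if the arm or the gripper's body presses on something with over 40 N, if the wrist force passes 120 N, or if a joint passes its speed limit or range.

## Working session

There is one attempt and no reset: what is moved stays moved. The work goes in short steps, Python scripts to look and compute and a shell command to move; the robot and the scene stay as the last step left them, time stands still between calls to the robot, and variables do not carry over. Pictures are saved under pics/ and viewed, at most 10 in all, crops included, and the job is handed in when it is done.

```bash
ls; mkdir -p pics; python3 - <<'E'
from plant import *
import cv2,numpy as np
s=state();print({k:np.round(v,3) for k,v in s.items()})
a=grab_frame("scene");b=grab_frame("top")
cv2.imwrite("pics/s1.png",a[...,::-1]);cv2.imwrite("pics/t1.png",b[...,::-1])
for c in("scene","top"):
  k=calibration(c);print(c,{q:np.round(v,3) for q,v in k.items()})
  for q in["jig","coupler_a_mid","pull_bar","post_seat","pointer","mark","bottle_pink","bottle_blue"]:
    print(q,[(round(d["confidence"],2),np.round(np.array(d["location"])*[560,420])) for d in find_in(c,q)])
E
```

```text
pics
{'t': np.float64(0.0), 'joint_positions': array([ 1.007,  0.494,  1.346, -0.   ,  1.303, -0.096]), 'dq': array([-0.002, -0.   , -0.   , -0.001, -0.   , -0.001]), 'effort': array([ 1.0000e-03, -8.8217e+01, -3.8387e+01, -0.0000e+00,  1.0000e-02,
        0.0000e+00]), 'tcp_pos': array([282.23 , 557.332, 303.273]), 'ee_rot': array([-7.300e-01, -3.055e+00,  2.000e-03]), 'wrist_force': array([-0.379, -0.254,  0.54 ]), 'moment': array([-0.029, -0.005,  0.018]), 'gripper_force': np.float64(0.0), 'opening': np.float64(85.581)}
scene {'fx': np.float64(405.629), 'fy': np.float64(405.629), 'cx': np.float64(275.167), 'cy': np.float64(203.01), 'rvec': array([ 1.947, -1.205,  0.575]), 'tvec': array([-146.875,  390.987,  527.461])}
jig [(0.79, array([182., 205.]))]
coupler_a_mid [(0.88, array([360., 231.]))]
pull_bar [(0.97, array([178., 193.]))]
post_seat [(0.57, array([173., 195.]))]
pointer [(0.67, array([179., 197.]))]
mark []
bottle_pink [(0.63, array([355., 200.])), (0.48, array([283., 265.])), (0.19, array([151., 205.]))]
bottle_blue [(0.79, array([216., 249.]))]
top {'fx': np.float64(478.965), 'fy': np.float64(478.965), 'cx': np.float64(283.241), 'cy': np.float64(213.786), 'rvec': array([ 2.164, -2.149,  0.147]), 'tvec': array([ 129.016,  560.559, 1118.428])}
jig [(0.81, array([183., 221.]))]
coupler_a_mid [(0.43, array([182., 225.]))]
pull_bar [(0.85, array([182., 226.]))]
post_seat [(0.78, array([182., 227.]))]
pointer [(0.79, array([183., 224.]))]
mark [(0.59, array([165., 256.])), (0.52, array([183., 225.]))]
bottle_pink [(0.73, array([345., 154.])), (0.15, array([368., 204.]))]
bottle_blue [(0.42, array([262., 276.]))]
```

View pics/s1.png

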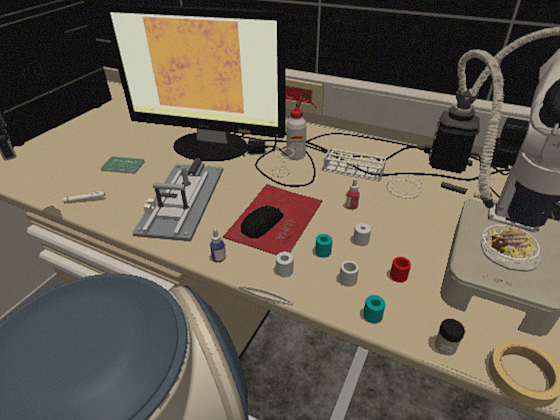

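View pics/t1.png

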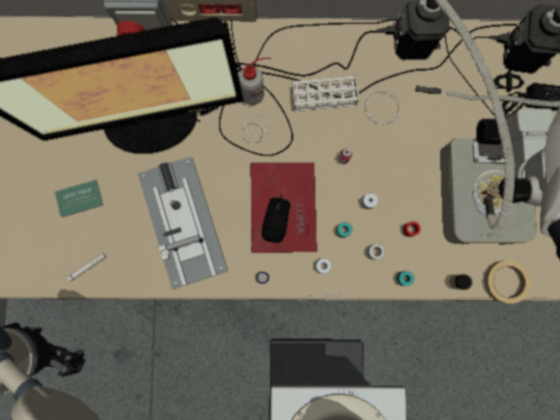

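Scene picture: the jig is at (180,205) and the blue bottle at (217,247). The metal couplers are at (285,263), (349,272) and (362,233). In the top view those couplers are at (323,266), (376,252) and (370,201). The turquoise look-alikes (344,230), (405,279) and the red one (411,229) are to be left alone. Pink bottle at top (345,155). Next, a close crop comparing the bores.

```bash
cat > h.py <<'E'
from plant import *
import cv2,numpy as np
def K(k): return np.array([[k["fx"],0,k["cx"]],[0,k["fy"],k["cy"]],[0,0,1.]])
def p2w(k,uv,z):
    R=cv2.Rodrigues(np.array(k["rvec"]))[0];t=np.array(k["tvec"]).ravel()
    d=R.T@np.linalg.inv(K(k))@np.array([uv[0],uv[1],1.]);c=-R.T@t
    return c+d*(z-c[2])/d[2]
def w2p(k,P):
    return cv2.projectPoints(np.array(P,float).reshape(-1,3),np.array(k["rvec"]),np.array(k["tvec"]),K(k),None)[0].reshape(-1,2)
E
python3 - <<'E'
from h import *
t=cv2.imread("pics/t1.png");k=calibration("top")
for n,u in dict(c1=(323,266),c2=(376,252),c3=(370,201)).items(): print(n,p2w(k,u,40).round())
print("blue",p2w(k,(262,277),60).round(),"pink",p2w(k,(345,155),60).round())
for u in[(139,172),(190,157),(227,270),(175,288)]:print(p2w(k,u,12).round())
R=lambda c:cv2.resize(t[c[1]-18:c[1]+18,c[0]-18:c[0]+18],(260,260),interpolation=cv2.INTER_CUBIC)
a=np.hstack([R((323,266)),R((376,252)),R((370,201))])
b=cv2.resize(t[150:295,130:235],(231,319),interpolation=cv2.INTER_CUBIC)
o=np.zeros((590,780,3),np.uint8);o[:260]=a;o[265:584,:231]=b
s=cv2.imread("pics/s1.png")
o[265:584,240:780]=cv2.resize(s[155:245,130:282],(540,319),interpolation=cv2.INTER_CUBIC)
cv2.imwrite("pics/c1.png",o)
E
```

```text
c1 [435.  38.  40.]
c2 [469. -89.  40.]
c3 [592. -76.  40.]
blue [408. 181.  60.] pink [700. -15.  60.]
[665. 492.  12.]
[704. 366.  12.]
[425. 268.  12.]
[381. 392.  12.]
```

View pics/c1.png

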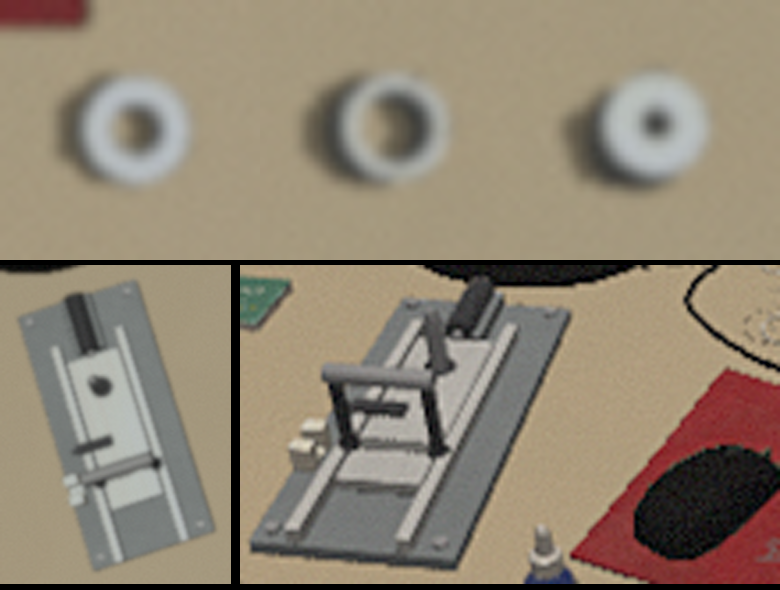

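The crop shows bores of about 17, 25 and 10 mm from left to right, so the fitting coupler is top (323.7,266). The clip is beside the pointer on the left (+y). The post is near top (175,204).

```bash
cat >> h.py <<'E'
from scipy.spatial.transform import Rotation as Ro
def plan(xyz,yaw=None,s=None):
    "shift in current tool axes to reach TCP xyz; then turn about tool z so tool y lies at world yaw (mod pi)"
    s=s or state();R=Ro.from_rotvec(s["ee_rot"]).as_matrix()
    d=R.T@(np.array(xyz)-s["tcp_pos"]);y=np.arctan2(R[1,1],R[0,1]);o=[d.round(1),"yaw_y",round(y,3)]
    if yaw is not None:
        a=(yaw-y+np.pi/2)%np.pi-np.pi/2;o+=["turn",round(-a,3)]
    return o
E
python3 - <<'E'
from h import *
import plant
print("gd",getattr(plant,"grip_depth",None),[n for n in dir(plant) if n[0]!='_'])
k=calibration("top")
print("c1",p2w(k,(323.7,266),40).round(1),"post",p2w(k,(175.5,204.5),74).round(1),"clip",p2w(k,(165,256),20).round(1))
kw=calibration("wrist");print(kw, state()["tcp_pos"])
print(Ro.from_rotvec(state()["ee_rot"]).as_matrix().round(3))
print(plan((435,38,220),0.338+np.pi/2))
E
```

```text
gd 53.900000000000006 ['IKError', 'calibration', 'find_in', 'grab_frame', 'grip_depth', 'job_done', 'silhouettes', 'state']
c1 [435.1  36.1  40. ] post [574.8 384.5  74. ] clip [457.1 417.4  20. ]
{'fx': 339.1061246840251, 'fy': 339.1061246840251, 'cx': 278.829460515282, 'cy': 212.19631972721504, 'rvec': array([-2.45206889, -1.50603963, -0.2275943 ]), 'tvec': array([-625.32177512,  -37.06420844,  381.10057058])} [282.38379986 557.57917056 303.89105563]
[[-0.892  0.452  0.   ]
 [ 0.452  0.892  0.   ]
 [-0.     0.    -1.   ]]
[array([-370.9, -394.6,   83.9]), 'yaw_y', np.float64(1.102), 'turn', np.float64(-0.807)]
```

```bash
python3 -m handwheel '[[-0.042,-0.021,0.004,0,0.085],[-0.042,-0.021,0.004,0,0.085],[-0.042,-0.021,0.004,0,0.085],[-0.042,-0.021,0.004,0,0.085],[-0.042,-0.021,0.004,0,0.085],[-0.042,-0.021,0.004,0,0.085],[0,0,0,-0.161,0.085],[0,0,0,-0.161,0.085],[0,0,0,-0.161,0.085],[0,0,0,-0.161,0.085],[0,0,0,-0.161,0.085],[0,0,0,0,0.085]]' 60
python3 - <<'E'
from h import *
k=calibration("wrist");a=grab_frame("wrist");cv2.imwrite("pics/w1.png",a[...,::-1])
np.save("kw1.npy",k,allow_pickle=True)
R=cv2.Rodrigues(k["rvec"])[0];print("cam",(-R.T@k["tvec"]).round(),R.round(2).tolist())
for q in["pull_bar","post_seat","pointer","mark"]:
    print(q,[(round(d["confidence"],2),np.round(np.array(d["location"])*[560,420])) for d in find_in("wrist",q)])
E
```

```text
t: 2.4
tcp_pos: [450.3, 331.3, 279.9]
ee_rot: [-0.524, 3.097, 0.0]
wrist_force: [-0.9, 0.4, 0.2]
opening: 85.2
gripper_force: 0.0
cam [378. 307. 351.] [[-0.33, 0.94, 0.0], [0.9, 0.31, 0.3], [0.28, 0.1, -0.96]]
pull_bar [(0.72, array([295., 262.]))]
post_seat [(0.78, array([298., 258.]))]
pointer []
mark [(0.85, array([351., 229.]))]
```

View pics/w1.png

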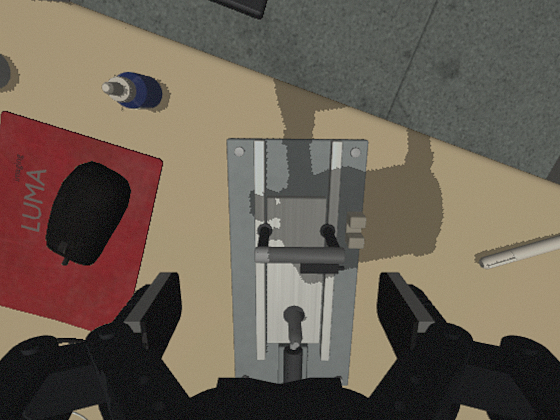

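The wrist view shows the plate's near corners at (227,139) and (367,139) and the bar from (256,255) to (345,255). The post base is near (293,315) with its tip near (295,347). The clip blocks are at (357,223) and (357,242), and the dark pointer is under the bar at (320,267).

```bash
python3 - <<'E'
from h import *
k=np.load("kw1.npy",allow_pickle=True).item()
for n,u,z in [("cornL",(228,139),12),("cornR",(368,139),12),("post base",(293.5,316),24),("post tip",(295,347),74),("barL",(256,255),85),("barR",(345,255),85),("clip",(357,232),20),("ptr",(343,268),28)]:
    print(n,p2w(k,u,z).round(1))
t=cv2.imread("pics/w1.png")[130:380,220:380]
cv2.imwrite("pics/w1c.png",cv2.resize(t,(384,600),interpolation=cv2.INTER_CUBIC))
print(plan((435.1,36.1,150)), plan((435.1,36.1,150),0.338+np.pi/2))
E
```

```text
cornL [422.4 270.2  12. ]
cornR [377.2 400.   12. ]
post base [582.6 396.1  24. ]
post tip [583.7 395.8  74. ]
barL [498.3 328.7  85. ]
barR [473.3 400.6  85. ]
clip [468.3 425.2  20. ]
ptr [508.1 424.3  28. ]
[array([ 111.1, -273.9,  129.9]), 'yaw_y', np.float64(1.905)] [array([ 111.1, -273.9,  129.9]), 'yaw_y', np.float64(1.905), 'turn', np.float64(-0.004)]
```

View pics/w1c.png

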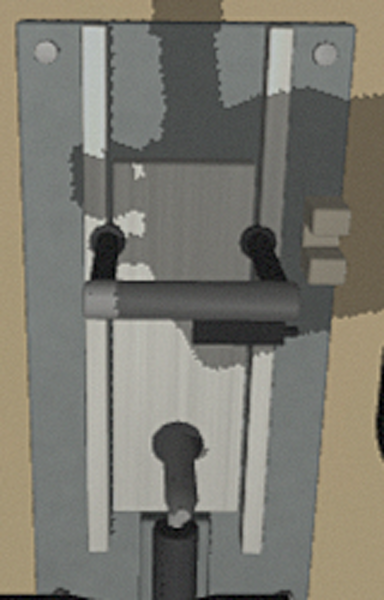

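Post axis is about (583,396), base yaw 0.335, and the bar's middle checks out. Pointer to clip is roughly 37 mm. Next is the coupler.

```bash
python3 -m handwheel '[[0.0185,-0.0457,0,0,0.085],[0.0185,-0.0457,0,0,0.085],[0.0185,-0.0457,0,0,0.085],[0.0185,-0.0457,0,0,0.085],[0.0185,-0.0457,0,0,0.085],[0.0185,-0.0457,0,0,0.085],[0,0,0.04,0,0.085],[0,0,0.04,0,0.085],[0,0,0,0,0.085]]' 60
python3 - <<'E'
from h import *
k=calibration("wrist");a=grab_frame("wrist");cv2.imwrite("pics/w2.png",a[...,::-1])
np.save("kw2.npy",k,allow_pickle=True)
print(w2p(k,(435.1,36.1,40)))
for d in silhouettes("wrist","coupler_b_mid"):
    m=d["pixels"].astype(np.uint8);c=max(cv2.findContours(m,0,2)[0],key=len)
    x,y,w,h=cv2.boundingRect(c);print(d["confidence"],x,y,w,h)
g=cv2.cvtColor(a,cv2.COLOR_RGB2GRAY)
E
```

```text
t: 3.78
tcp_pos: [434.8, 35.8, 198.4]
ee_rot: [0.523, -3.093, -0.002]
wrist_force: [0.8, 0.1, 0.8]
opening: 84.8
gripper_force: 0.0
[[277.00352797 220.58263287]]
0.68 255 187 49 58
0.63 0 55 66 60
0.62 173 261 37 62
```

View pics/w2.png

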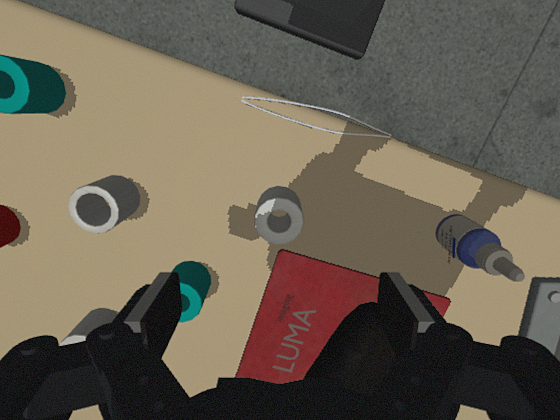

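The middle coupler shows at (279,220) with a bore-to-outside ratio of about 0.46, so it is the 16.6 mm one. The coarse-bore one is at (94,208), and the fingers straddle the target cleanly.

```bash
python3 - <<'E'
from h import *
k=np.load("kw2.npy",allow_pickle=True).item()
p=p2w(k,(279,220.5),40);print(p.round(1),plan((p[0],p[1],80)))
E
```

```text
[434.6  37.4  40. ] [array([  1.1,   2. , 120.7]), 'yaw_y', np.float64(1.906)]
```

```bash
python3 -m handwheel '[[0.001,0.002,0.03,0,0.085],[0,0,0.04,0,0.085],[0,0,0.035,0,0.085],[0,0,0.014,0,0.085],[0,0,0,0,0.085],[0,0,0,0,0.03],[0,0,0,0,0.03],[0,0,0,0,0.03],[0,0,0,0,0.03],[0,0,0,0,0.03],[0,0,0,0,0.03]]' 50
python3 -c "
from h import *
s=state();print(s['opening'],s['gripper_force'],s['wrist_force'],s['tcp_pos'],grip_depth)"
```

```text
t: 5.25
tcp_pos: [434.7, 37.4, 81.7]
ee_rot: [-0.525, 3.096, -0.0]
wrist_force: [-0.8, 0.4, 17.1]
opening: 34.0
gripper_force: 48.2
34.032450277059695 48.15223469864577 [-0.84288757  0.42120411 17.07306023] [434.68307065  37.40591256  81.6707967 ] 53.900000000000006
```

```bash
python3 -m handwheel '[[0,0,-0.04,0,0.03],[0,0,-0.055,0,0.03],[0,0,-0.055,0,0.03],[-0.03225,0.0362,0,0,0.03],[-0.03225,0.0362,0,0,0.03],[-0.03225,0.0362,0,0,0.03],[-0.03225,0.0362,0,0,0.03],[-0.03225,0.0362,0,0,0.03],[-0.03225,0.0362,0,0,0.03],[-0.03225,0.0362,0,0,0.03],[-0.03225,0.0362,0,0,0.03],[0,0,0,0,0.03]]'
python3 - <<'E'
from h import *
k=calibration("wrist");a=grab_frame("wrist");cv2.imwrite("pics/w3.png",a[...,::-1])
np.save("kw3.npy",k,allow_pickle=True)
s=state();print(s["tcp_pos"],s["wrist_force"],s["gripper_force"]);T=s["tcp_pos"]
print(w2p(k,[T-[0,0,82],T-[0,0,42],(583.2,396,74),(583.2,396,24)]).round())
E
```

```text
t: 6.75
tcp_pos: [582.6, 398.6, 230.5]
ee_rot: [-0.529, 3.096, 0.001]
wrist_force: [0.2, 0.5, -1.0]
opening: 34.2
gripper_force: 50.8
[582.11628019 396.93570955 230.42278535] [-0.84218941  0.34644784 -1.32668627] 50.83679432049394
[[273. 265.]
 [272. 312.]
 [273. 219.]
 [274. 201.]]
```

View pics/w3.png

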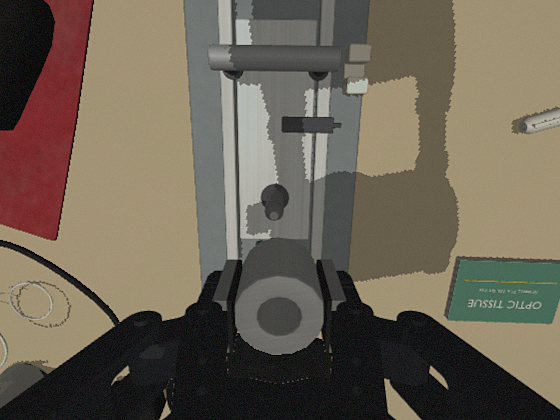

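The coupler is held at (280,315) with the post ahead: base (274,197), tip about (274,215). The gripper's centre line shows about 7 px right of the calibrated projection, so the camera has a lateral bias. I'll measure coupler and post relative to each other.

```bash
python3 - <<'E'
from h import *
a=cv2.imread("pics/w3.png");g=cv2.cvtColor(a,cv2.COLOR_BGR2GRAY)
np.set_printoptions(linewidth=250)
print(g[180:226:2,256:294:2])
print("coupler rows"); print(g[230:372:6,225:345:4])
E
```

```text
[[179 175 172 179 177 179 174 174 171 174 147 121 112 104 110 111 110 114 112]
 [178 175 175 178 178 176 175 174 179 181 172 145 110 108 107 112 113 113 114]
 [177 176 176 180 176 182 173 145  89  59  46  72 101 109 110 116 111 113 112]
 [177 171 173 179 185 133  58  64  67  50  41  43  42  61 112 112 114 113 112]
 [175 172 174 183 120  58  69  67  66  70  54  43  46  42  47 114 114 109 112]
 [177 175 177 131  63  63  67  66  60  60  52  45  45  49  42  57 117 117 113]
 [176 174 182  77  70  65  66  66  64  57  57  55  54  39  39  39 106 115 112]
 [176 175 166  53  68  70  66  66  57  58  58  56  54  48  49  42  65 116 116]
 [174 171 136  61  67  60  59  58  54  56  56  57  57  51  44  42  50 118 115]
 [175 173 145  63  71  65  65  60  58  60  59  55  56  55  47  48  45 119 118]
 [174 172 153  40  62  65  66  66  61  53  57  56  60  53  47  42  74 118 111]
 [166 164 112  45  46  62  57  56  59  60  54  57  54  58  44  41  99 113 114]
 [104 106 113  80  39  63  53  59  59  61  54  55  52  60  46  47 113 113 117]
 [113 111 111 118  69  58  54  59  60  62  60  57  55  53  43 114 112 115
[... 2983 characters left out ...]
111 105 108 114 110 111 110 107 106 104 104 106 105 110   0 153  12  33  25  20  20]
 [ 19  32  14  23  17  23  94 106 104 108 106 107 106 107 109 109 110 108 108 107 107  55  27   5  24  26  45  14   8  16]
 [ 16  53  67  23  27  15  18  25  10  97 104 105 107 108 109 107 110 108  96  10  24  23  12  26  17  49  70  24  24  21]
 [ 28  27  32  17  27  13  28  24  15  26  26  32  33  19  24  21  18  26  14  18  17  18  21  27  27  20  18  21  27  19]
 [ 24  21  29  24  23  23  23  25  36   6  13  14  21  24  30  15  26  23  18  23  27  19  14  30  24  23  26  16  12  25]
 [ 14  19   4  25  24  16  33  26  31  21  22  33  24   9  23  11  33  32  15  24  19  23  30  23  27  24  21  28  14  23]]
```

```bash
python3 - <<'E'
from h import *
k=np.load("kw3.npy",allow_pickle=True).item();s=state();T=s["tcp_pos"];print(T)
c=p2w(k,(279,315.5),T[2]-41.7);p=p2w(k,(274,216),74);R=Ro.from_rotvec(s["ee_rot"]).as_matrix()
print(c.round(1),p.round(1),"tool shift",(R.T@(p-c)).round(1))
for dz in(-2,2):print((R.T@(p-p2w(k,(279,315.5),T[2]-41.7+dz))).round(1))
k=calibration("top")
for u in((175.5,204.5),(175,203),(177,205)):print(p2w(k,u,50).round(1))
E
```

```text
[582.11628019 396.93570955 230.42278535]
[582.7 400.  188.7] [580.7 395.7  74. ] tool shift [  3.2  -3.3 114.7]
[  4.6  -3.3 112.7]
[  1.9  -3.3 116.7]
[578.4 389.8  50. ]
[582.  391.2  50. ]
[577.2 386.2  50. ]
```

```bash
python3 -m handwheel '[[0.0035,-0.0035,0.03,0,0.03],[0,0,0.035,0,0.03],[0,0,0,0,0.03],[0,0,0.006,0,0.03],[0,0,0.004,0,0.03],[0,0,0,0,0.03]]'
python3 - <<'E'
from h import *
a=grab_frame("wrist");s=state();print(s["tcp_pos"],s["wrist_force"],s["moment"],s["gripper_force"],s["opening"])
g=grab_frame("scene");cv2.imwrite("pics/s2.png",g[...,::-1])
h=lambda f,b:cv2.resize(f[b[1]:b[3],b[0]:b[2]],(390,520),interpolation=cv2.INTER_CUBIC)
o=np.hstack([h(a,(175,160,385,440)),h(g,(130,90,250,250))]);cv2.imwrite("pics/c2.png",o[...,::-1])
E
```

```text
t: 7.55
tcp_pos: [580.3, 391.5, 156.4]
ee_rot: [-0.526, 3.097, 0.0]
wrist_force: [1.0, -0.2, -0.1]
opening: 33.4
gripper_force: 50.8
[580.35344072 391.50215978 156.4369547 ] [-0.62081251  0.15191282 -0.17664829] [-0.05084193  0.03093379 -0.06939647] 50.778588680550456 33.933188782934934
```

View pics/c2.png

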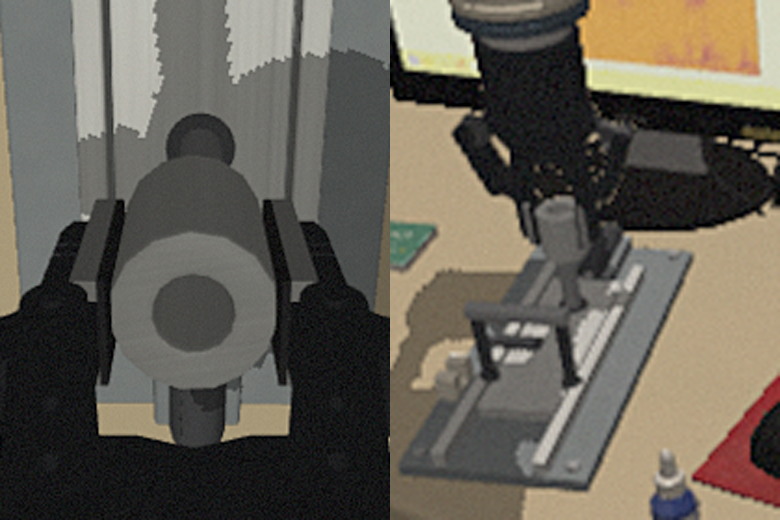

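The coupler hangs just above the post tip and is aligned in the scene view. In the wrist view the post base is about 2 mm to +y. I'll correct that and slide on gently.

```bash
python3 -m handwheel '[[0,0.0017,0,0,0.03],[0,0,0.006,0,0.03],[0,0,0.006,0,0.03],[0,0,0,0,0.03]]'
python3 -c "
from h import *
s=state();R=Ro.from_rotvec(s['ee_rot']).as_matrix();print(s['tcp_pos'],R.T@s['wrist_force'],s['moment'],s['opening'])"
```

```text
t: 8.15
tcp_pos: [579.4, 392.9, 143.0]
ee_rot: [0.525, -3.096, 0.001]
wrist_force: [-0.5, 0.3, -0.7]
opening: 33.8
gripper_force: 50.8
[579.3800343  392.90287504 143.04234695] [0.34531356 0.48595846 0.65524471] [ 0.02684791 -0.02866569 -0.03554024] 33.84228688546124
```

```bash
python3 -m handwheel '[[0,0,0.008,0,0.03],[0,0,0.008,0,0.03],[0,0,0,0,0.03]]'; python3 -c "
from h import *
s=state();R=Ro.from_rotvec(s['ee_rot']).as_matrix();print(s['tcp_pos'],R.T@s['wrist_force'],s['moment'],s['opening'])"
```

```text
t: 8.52
tcp_pos: [579.4, 392.9, 127.0]
ee_rot: [0.525, -3.096, 0.0]
wrist_force: [0.7, -0.2, -0.9]
opening: 34.1
gripper_force: 50.8
[579.41798974 392.94587496 126.99856614] [-0.55700727 -0.40611594  0.89630833] [-0.02849638  0.03788837 -0.02661355] 34.05077916745795
```

```bash
python3 -m handwheel '[[0,0,0.009,0,0.03],[0,0,0.007,0,0.03],[0,0,0.004,0,0.03],[0,0,0,0,0.03],[0,0,0,0,0.085],[0,0,0,0,0.085],[0,0,0,0,0.085],[0,0,0,0,0.085],[0,0,0,0,0.085],[0,0,0,0,0.085]]'; python3 - <<'E'
from h import *
a=grab_frame("wrist");s=state();R=Ro.from_rotvec(s['ee_rot']).as_matrix();print(s['tcp_pos'],R.T@s['wrist_force'],s['opening'],s["gripper_force"])
g=grab_frame("scene");h=lambda f,b:cv2.resize(f[b[1]:b[3],b[0]:b[2]],(390,520),interpolation=cv2.INTER_CUBIC)
cv2.imwrite("pics/c3.png",np.hstack([h(a,(175,140,385,420)),h(g,(130,90,250,250))])[...,::-1])
E
```

```text
t: 9.78
tcp_pos: [579.6, 393.0, 107.9]
ee_rot: [0.526, -3.097, 0.0]
wrist_force: [-0.2, 0.8, 0.2]
opening: 85.1
gripper_force: 0.0
[579.6586892  393.04064063 107.86773038] [-0.37663436  0.51756001 -0.6136586 ] 84.78872146826951 0.0
```

```bash
python3 -m handwheel '[[0,0,-0.03,0,0.085],[0,0,-0.05,0,0.085],[0,0,-0.06,0,0.085],[0.035,0,0,0,0.085],[0.035,0,0,0,0.085],[0.03,0,0,0,0.085],[0,0,0,0,0.085],[0,0,0,0,0.085]]'
python3 - <<'E'
from h import *
k=calibration("wrist");a=grab_frame("wrist");cv2.imwrite("pics/w4.png",a[...,::-1]);np.save("kw4.npy",k,allow_pickle=True)
print(state()["tcp_pos"])
u=w2p(k,[(485,362,85),(583,394,64)]).round();print(u)
c=a[130:390,215:390];cv2.imwrite("pics/w4c.png",cv2.resize(c,(404,600),interpolation=cv2.INTER_CUBIC)[...,::-1])
E
```

```text
t: 10.88
tcp_pos: [485.9, 360.3, 248.1]
ee_rot: [-0.525, 3.096, 0.0]
wrist_force: [0.5, 1.0, -0.1]
opening: 84.8
gripper_force: 0.0
[486.10607485 360.38677332 248.00458407]
[[280. 216.]
 [277. 321.]]
```

View pics/w4c.png

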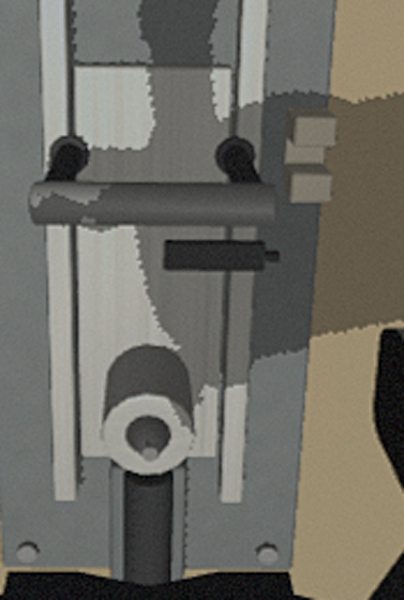

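The coupler sits down on the carriage with the post tip visible in its bore at crop (150,452), so it is seated. The clip blocks' near and far top faces meet the gap at crop rows of about 146 and 171, and the pointer tip is at (272,257).

```bash
python3 - <<'E'
from h import *
np.set_printoptions(linewidth=200)
g=cv2.cvtColor(cv2.imread("pics/w4.png"),cv2.COLOR_BGR2GRAY).astype(int)
print("clip rows 174-222",g[174:222,346:354].mean(1).round())
print("ptr rows 230-252",g[230:252,330:334].mean(1).round())
g1=cv2.cvtColor(cv2.imread("pics/w1.png"),cv2.COLOR_BGR2GRAY).astype(int)
print("w1 clip 210-252",g1[210:252,353:361].mean(1).round())
k=np.load("kw4.npy",allow_pickle=True).item()
e=np.array([np.cos(.335),np.sin(.335),0]);n=np.array([-e[1],e[0],0])
O=p2w(k,(280,326),64)
for nm,u,z in[("couptop",(279.5,319),64),("gap",(350,199),20),("ptr",(333,241.4),28),("barmid",(281,218),85)]:
    p=p2w(k,u,z);print(nm,p.round(1),"ex",round(p@e,1),"ey",round(p@n,1))
T=state()["tcp_pos"];print("tcp",T@e,T@n)
# expected rows of clip tops
G=p2w(k,(350,199),20)
for dx in(-17,-5,5,17):print(dx,w2p(k,[G+dx*e,G+dx*e-[0,0,20]]).round(1).tolist())
E
```

```text
clip rows 174-222 [ 74.  74.  72.  75.  74.  72.  84. 115. 122. 120. 121. 120. 121. 120. 121. 120. 119. 121. 117. 110. 122. 121. 120. 120. 121. 121. 101.  70.  73.  74.  76.  96. 118. 122. 121. 119. 120. 120. 120.
 119. 119. 120. 119. 101.  66.  70.  72.  72.]
ptr rows 230-252 [71. 71. 72. 70. 71. 72. 71. 69. 53. 22. 34. 42. 40. 58. 75. 72. 70. 72. 69. 69. 72. 73.]
w1 clip 210-252 [ 79.  80.  81.  80.  79.  78.  84. 107. 128. 129. 129. 126. 127. 128. 127. 126. 126. 124. 117. 128. 128. 127. 107.  74.  79.  81.  78.  84. 114. 129. 127. 126. 126. 126. 126. 125. 126. 123. 102.
  73.  81.  80.]
couptop [580.4 395.3  64. ] ex 678.1 ey 182.5
gap [467.8 424.3  20. ] ex 581.3 ey 246.9
ptr [509.  422.9  28. ] ex 619.8 ey 232.0
barmid [485.8 363.3  85. ] ex 578.2 ey 183.4
tcp 577.5676489630163 180.53629347657696
-17 [[351.2, 180.7], [346.9, 176.4]]
-5 [[350.3, 193.7], [346.2, 188.6]]
5 [[349.7, 204.3], [345.5, 198.6]]
17 [[348.8, 216.7], [344.8, 210.4]]
```

```bash
python3 -c "
from h import *
print(state()['joint_positions'].round(2))"
```

```text
[ 0.54  0.52  1.46 -0.    1.15 -1.37]
```

```bash
python3 -m handwheel '[[0,0,0,0.157,0.085],[0,0,0,0.157,0.085],[0,0,0,0.157,0.085],[0,0,0,0.157,0.085],[0,0,0,0.157,0.085],[0,0,0,0.157,0.085],[0,0,0,0.157,0.085],[0,0,0,0.157,0.085],[0,0,0,0.157,0.085],[0,0,0,0.158,0.085],[0,0,0,0,0.085]]' 80
python3 -c "
from h import *
e=np.array([np.cos(.335),np.sin(.335),0]);n=np.array([-e[1],e[0],0]);s=state();R=Ro.from_rotvec(s['ee_rot']).as_matrix()
T=s['tcp_pos'];print(T,T@e,T@n,R.round(3).tolist(),plan(e*576.8+n*180.6+[0,0,140],0.335))"
```

```text
t: 12.3
tcp_pos: [486.0, 360.3, 247.7]
ee_rot: [1.818, 2.562, 0.0]
wrist_force: [-0.5, -0.7, -0.4]
opening: 84.9
gripper_force: 0.0
[485.96209827 360.25429759 247.68531178] 577.3881220602221 180.4585170981193 [[-0.33, 0.944, 0.0], [0.944, 0.33, 0.0], [0.0, 0.0, -1.0]] [array([ 1.000e-01, -6.000e-01,  1.077e+02]), 'yaw_y', np.float64(0.336), 'turn', np.float64(0.001)]
```

Tool y now points along base +x, so pulling is tool −y. Descend and grip.

```bash
python3 -m handwheel '[[0,-0.0006,0.04,0,0.085],[0,0,0.04,0,0.085],[0,0,0.028,0,0.085],[0,0,0,0,0.085],[0,0,0,0,0.005],[0,0,0,0,0.005],[0,0,0,0,0.005],[0,0,0,0,0.005],[0,0,0,0,0.005],[0,0,0,0,0.005],[0,0,0,0,0.005],[0,0,0,0,0.005]]' 80
```

```text
t: 13.8
tcp_pos: [485.7, 360.3, 140.8]
ee_rot: [1.818, 2.561, 0.004]
wrist_force: [4.1, 0.1, 4.5]
opening: 11.4
gripper_force: 78.0
```

Gripped at a 14 mm nominal opening. Now pull 38 mm slowly.

```bash
python3 -m handwheel '[[0,-0.003,0,0,0.005],[0,-0.005,0,0,0.005],[0,-0.005,0,0,0.005],[0,-0.005,0,0,0.005],[0,-0.005,0,0,0.005],[0,-0.005,0,0,0.005],[0,-0.005,0,0,0.005],[0,-0.003,0,0,0.005],[0,-0.002,0,0,0.005],[0,0,0,0,0.005],[0,0,0,0,0.005]]' 80
python3 - <<'E'
from h import *
k=calibration("wrist");a=grab_frame("wrist");np.save("kw5.npy",k,allow_pickle=True);cv2.imwrite("pics/w5.png",a[...,::-1])
e=np.array([np.cos(.335),np.sin(.335),0]);s=state();print(s["tcp_pos"],s["tcp_pos"]@e,s["wrist_force"]@e)
u=w2p(k,(467.8,424.3,20))[0].astype(int);print(u)
g=grab_frame("scene")
b=cv2.resize(a,(560,420));c=cv2.resize(g[165:245,125:215],(236,210),interpolation=cv2.INTER_CUBIC)
x,y=max(u[0]-40,0),max(u[1]-35,0);d=cv2.resize(a[y:y+70,x:x+79],(236,210),interpolation=cv2.INTER_CUBIC)
cv2.imwrite("pics/c5.png",np.hstack([b,np.vstack([c,d])])[...,::-1]);print(x,y)
E
```

```text
t: 15.18
tcp_pos: [450.3, 348.2, 140.8]
ee_rot: [1.818, 2.56, 0.006]
wrist_force: [7.7, 3.9, 3.5]
opening: 11.6
gripper_force: 78.1
[450.24380464 348.21865076 140.74871523] 539.6984476914624 8.93497500082636
[354 127]
314 92
```

View pics/c5.png

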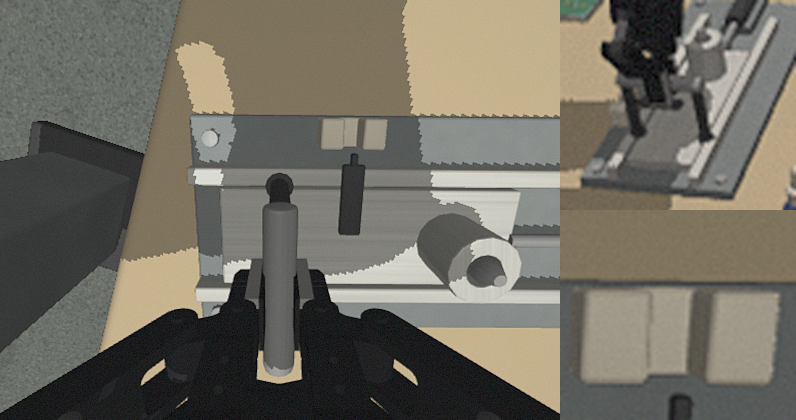

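The coupler is still seated. The pointer tip is at (354,157), and the gap between the block tops runs from about 344 to 363.5, at row 135. Checking numerically with the height correction.

```bash
python3 - <<'E'
from h import *
np.set_printoptions(linewidth=200)
g=cv2.cvtColor(cv2.imread("pics/w5.png"),cv2.COLOR_BGR2GRAY).astype(int)
print("clip cols 316-392",g[128:142,316:392].mean(0).round());print("ptr cols 344-364",g[156:162,344:364].mean(0).round())
k=np.load("kw5.npy",allow_pickle=True).item();e=np.array([np.cos(.335),np.sin(.335),0])
G=p2w(k,(354,135),20)
for dx in(-17,-5,5,17):print(dx,w2p(k,[G+dx*e,G+dx*e-[0,0,8]]).round(1).tolist())
for z in(26,28,30):print(z,(p2w(k,(354,158),z)-G)@e)
E
```

```text
clip cols 316-392 [ 90.  88.  86.  85.  82. 105. 132. 146. 152. 152. 152. 152. 152. 152. 152. 151. 152. 153. 152. 152. 151. 152. 153. 153. 152. 154. 147. 132. 143. 152. 152. 152. 152. 152. 152. 153. 152. 152. 154.
 157. 139.  98.  82.  86.  85.  87.  83.  93. 120. 138. 150. 153. 152. 153. 153. 152. 152. 152. 152. 152. 152. 152. 151. 152. 151. 151. 151. 152. 151. 139. 105.  87.  88.  89.  88.  90.]
ptr cols 344-364 [89. 88. 87. 90. 89. 94. 60. 30. 42. 54. 54. 54. 52. 48. 77. 90. 91. 89. 90. 89.]
-17 [[323.4, 135.0], [321.6, 133.9]]
-5 [[345.0, 135.0], [342.3, 133.9]]
5 [[363.0, 135.0], [359.7, 133.9]]
17 [[384.6, 135.0], [380.4, 133.9]]
26 -0.5130413810607379
28 -0.9633873345078143
30 -1.4137332879548912
```

The pointer is within about 1 mm of the gap's middle, the slide is held still at about 9 N, and the other couplers are untouched. Handing in.

```bash
python3 -c "
from h import *
s=state();print(s['t'],abs(s['dq']).max(),s['gripper_force']);print(job_done())"
```

```text
15.275 0.0012605980066463297 78.10822606086731
the job is handed in; nothing more can be done
None
```

I seated the 16.6 mm-bore coupler on the post and released it, then pulled the stage out and handed in at 15.3 s while still gripping the crossbar, with the pointer measured within about 1 mm of the middle of the clip gap; the judge's verdict was not shown.

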